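# Put the leather stamp heads away in their case

### The arm

A 7-joint arm with a two-finger parallel gripper is mounted at the origin on the work surface. World frame = base frame: x ahead of the robot, y to its left, z up, the work surface at z = 0. Lengths are in m, angles in rad, forces in N, time in s.
With the tool pointing down it reaches from about 0.4 to 0.925 m from the base axis. Payload 4.1 kg.
Tool frame: the origin (TCP) lies at the very end of the fingers, on their centre line; the grasp point (between the pads) lies 19 mm behind it; z points along the fingers, y is the line along which they close (so a half turn about z gives the same grasp; the last joint's range is limited). The gripper opens to 85 mm and grips with 20 to 120 N. Pads are 22 mm wide; open, the fingers measure 114 mm over their backs; the gripper's body (76 mm by 85 mm) begins 54 mm behind the grasp point. The pads swing forward as they close: fully open they stand 13 mm farther back than shut.
Start: joints at [-1.289, 0.398, 0.045, 1.537, -0.019, 1.207, -0.051], TCP at [0.242, 0.603, 0.231] pointing down, gripper open.
Joint ranges: [-2.82, 2.82], [-0.49, 2.23], [-1.37, 1.46], [0, 2.46], [-1.36, 4.5], [0.23, 2], [-2.94, 2.94]. Speed limits (rad/s): [2.57, 2.57, 3.14, 3.14, 3.14, 3.14, 3.14].

### API

Orientations are given as a unit quaternion [x, y, z, w].
In Python, from workcell import * gives the robot as it stands.
- The arm moves only by the tool apply_moves, never from a script. Its argument "targets" is a list of rows, each an object of numbers: "claw": the closure, from 0 (fully open) to 1 (shut); "dx", "dy", "dz": the shift along the tool's x, y, z in mm; "turn": the turn about the tool's z in degrees. A call has 1 to 5 rows; each row shifts and turns the commanded pose from where the row before left it, along the tool's axes as they then stand; what a row does not reach is not made up. A row lasts 1/12 s, in which the tool goes at most 41.7 mm and 7.16 degrees, less where a joint would pass 70% of its speed; a pose out of reach is approached as far as the arm can. A call is refused whole if a number of a shift passes 41.7 or a number of a turn 7.16, either way. A call with a gripper value outside its range is refused whole. The fingers move at their own pace and stop on an object; the grip force is fixed at half the most. Time passes only in rows, so rows that do not move let the fingers close. It gives the time, the measured TCP pose, the force, the opening and the grip force at its end, in the units of the state.
- get_state(): the state, without advancing time (a new reading comes with each control period).
- snapshot(name): name is "side" or "top"; returns a dict with "color" (420x560x3 uint8, red, green, blue), "fx", "fy", "cx", "cy" (pixels), "k1" (the pictures are not rectified: a ray, as slopes to the right and down, at radius r is drawn at 1 + k1 r^2 times it, then the intrinsics apply), "camera_from_world" (4x4, takes a point from world to camera coordinates). Camera axes: x right, y down, z forward; pixel columns grow to the right and rows downward; lengths in m; the calibration is good to about 2 mm. A picture is of the moment at which its call begins. There is no depth.
- close_job(): hands the job in; it is judged then, once.
The state is a dict: "clock": time; "qpos": joint angles; "dq": joint speeds; "tau": joint torques, N m; "tool_pos": TCP position; "eef_rot": TCP orientation; "ft_force": force on the tool from outside, world axes, zero at the start; "wrist_torque": the same for the moment, N m; "opening": finger opening in m; "grip_force": force on a finger pad.
Only numpy, scipy, OpenCV 4.12 (cv2) and the standard library are available. Lean on these libraries where they do the work, as an engineer would, in place of code of your own. Each camera call takes 0.05 s, during which the arm holds its last target. There are 200 camera calls.

### The job

Slide the clear cover of the stamp case fully open, drop the three steel stamp heads one by one into the pockets that fit them (large round, small round, square) so that each lies flat on its pocket's floor, pattern up, and then slide the cover fully shut. Leave the maul, the dye bottle and the tin where they are.

Things in the scene. Friction and masses are not known exactly. Their poses are not given: they have to be found in the camera images.
- case: long low wooden storage case on the bench, 116 mm (its x) by 450 mm (its y), walls and rails 38 mm high, 8 mm thick along the long sides; origin at the centre of its underside. The half towards its -y holds three light wooden inserts in a row, 70 mm apart, tops 28 mm above the bench (10 mm below the rails), one pocket each in varying order; the half towards its +y is an open lined bay.
- cover (a joint): clear sliding cover, 4 mm thick, 212 mm long, running on top of the rails (upper face 43 mm above the bench, edge frame to 45 mm): 0 = shut over the pockets; grows as it slides along the case's +y; 0.21 m = fully open, over the bay, all pockets clear
- cover_handle (a point): grip point of the cover's upright black handle, 63 mm above the bench: a plate 14 mm thick along the slide (point y), 50 mm long across it (point x), its top 73 mm above the bench, standing 30 mm above the cover's upper face
- head_big: round stamp head, plain steel disc 38 mm in diameter, 14 mm thick, raised pattern on its upper face; origin at the centre of its underside, z up through the pattern
- head_small: round stamp head, plain steel disc 26 mm in diameter, 14 mm thick, raised pattern on its upper face; origin at the centre of its underside, z up through the pattern
- head_square: square stamp head, plain steel block 30 x 30 mm (its x and y axes are square to its sides), 14 mm thick, raised pattern on its upper face; origin at the centre of its underside, z up through the pattern
- pocket_big (a point): large round pocket, 41 mm wide, 10 mm deep with a flat floor, so a seated head stands 4 mm proud; the point is the centre of its mouth, level with the insert's top, z up
- pocket_small (a point): small round pocket, 29 mm wide, 10 mm deep with a flat floor, so a seated head stands 4 mm proud; the point is the centre of its mouth, level with the insert's top, z up
- pocket_square (a point): square pocket, 33 x 33 mm (sides along the point's x and y), 10 mm deep with a flat floor, so a seated head stands 4 mm proud; the point is the centre of its mouth, level with the insert's top, z up
- maul: poly maul lying on its side: white head 58 mm thick, dark handle, 225 mm long along its x; origin under it on the bench; a bystander
- dye_bottle: brown dye bottle, 52 mm wide, 120 mm tall; origin at the centre of its underside; a bystander
- wax_tin: low metal tin, 72 mm wide, 45 mm tall; origin at the centre of its underside; a bystander

How it is judged:
On the way, in this order (a step that is already met when the one before it is completed fails the run):
1. the cover has been slid open, clear of the pockets (past 170 mm) (value of joint cover above 0.17 m), for 0.1 s.
2. all three heads lie in their own pockets, flat on the floor, pattern up (horizontal distance between head_big and pocket_big below 0.006 m and z of head_big in the frame of pocket_big below -0.0075 m and angle between each of head_big, head_small, head_square's own z axis and vertical below 0.12 rad and horizontal distance between head_small and pocket_small below 0.006 m and z of head_small in the frame of pocket_small below -0.0075 m and horizontal distance between head_square and pocket_square below 0.006 m and z of head_square in the frame of pocket_square below -0.0075 m), for 0.2 s.
At the end, for the whole second after the job is handed in: each head lies at rest in the pocket of its own shape and size (centre within 6 mm, underside at least 7.5 mm below the pocket's mouth, tilted less than 0.12 rad, pattern up), and the cover is shut to within 8 mm (all of step 2 and value of joint cover below 0.008 m and linear speed of each of head_big, head_small, head_square below 0.02 m/s); the robot touches nothing.
It fails at once if the maul is shifted by more than 30 mm (distance of maul from where it was at the start of the episode above 0.03 m).
It fails at once if the dye bottle is shifted by more than 30 mm (distance of dye_bottle from where it was at the start of the episode above 0.03 m).
It fails at once if the wax tin is shifted by more than 30 mm (distance of wax_tin from where it was at the start of the episode above 0.03 m).
It also fails if it takes over 72 s, if anything falls off the work surface, if the arm or the gripper's body presses on something with over 40 N, if the wrist force passes 120 N, or if a joint passes its speed limit or range.

## Working session

There is one attempt and no reset: what is moved stays moved. The work goes in short steps, Python scripts to look and compute and a tool call to move; the robot and the scene stay as the last step left them, time stands still between calls to the robot, and variables do not carry over. Pictures are saved under pics/ and viewed, at most 10 in all, crops included, and the job is handed in when it is done.

Besides the shell and the picture viewer there is one more tool, called after ">>>" in YAML: its name, and indented under it one key for each argument. apply_moves: Moves the arm, as the interface text tells. Its arguments: {"type":"object","properties":{"targets":{"type":"array"}},"required":["targets"]}

```bash
mkdir -p pics; python3 - <<'E'
from workcell import *
import cv2
for n in("top","side"):
    s=snapshot(n); cv2.imwrite(f"pics/{n}0.png",s["color"][:,:,::-1])
    print(n,{k:v for k,v in s.items() if k!="color"})
print(get_state())
E
```

```text
top {'fx': 415.98704867341405, 'fy': 415.98704867341405, 'cx': 276.7025178641453, 'cy': 209.59691869960255, 'k1': 0.00580450069400447, 'camera_from_world': array([[ 0.06246932, -0.99804507,  0.00190543, -0.04465101],
       [-0.97763236, -0.0615756 , -0.20110547,  0.54854299],
       [ 0.20082965,  0.01070011, -0.97956774,  1.03062115],
       [ 0.        ,  0.        ,  0.        ,  1.        ]])}
side {'fx': 454.70038925801094, 'fy': 454.70038925801094, 'cx': 274.4201484976001, 'cy': 211.1328102984192, 'k1': 0.022879677253360382, 'camera_from_world': array([[ 0.94592463, -0.32428768, -0.0080062 , -0.51917236],
       [-0.18657288, -0.52369843, -0.8312223 ,  0.18138224],
       [ 0.26536232,  0.78776739, -0.55588253,  0.94640687],
       [ 0.        ,  0.        ,  0.        ,  1.        ]])}
{'clock': 0.1, 'qpos': array([-1.28902457,  0.39909846,  0.04501357,  1.53775336, -0.01869798,
        1.20689424, -0.05069198]), 'dq': array([ 0.00117342, -0.00263224, -0.00063608, -0.00272048,  0.00010413,
        0.00080283, -0.00010196]), 'tau': array([ 3.22820837e-03, -4.76260400e+01,  1.37025911e+00, -2.54949439e+01,
        1.20163051e-02,  5.06712808e-03,  6.42222233e-06]), 'tool_pos': array([0.24131798, 0.6029337 , 0.23037982]), 'eef_rot': array([ 1.89168147e-01,  9.81944327e-01, -8.59360674e-04, -1.08227052e-04]), 'ft_force': array([ 0.87008169,  0.30071343, -0.13581984]), 'wrist_torque': array([-0.00299028, -0.02081619,  0.03097696]), 'grip_force': 0.0, 'opening': 0.0853725247307221}
```

View pics/top0.png

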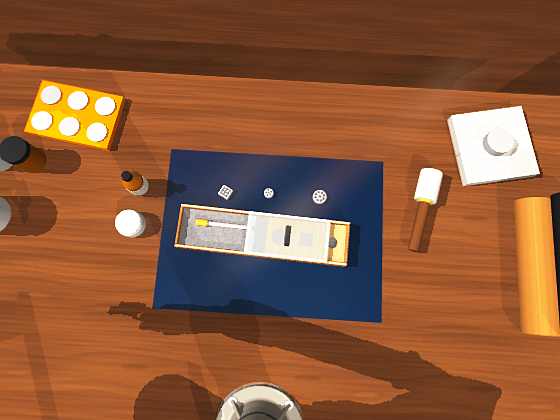

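View pics/side0.png

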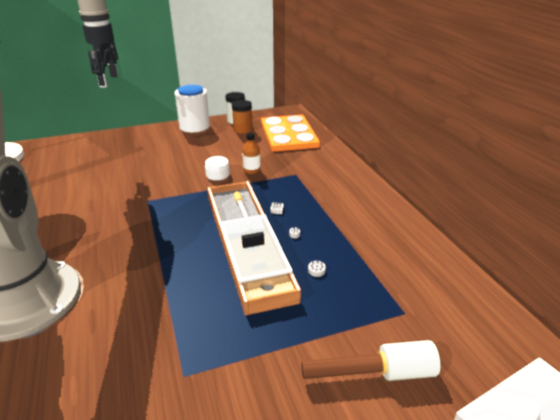

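The top view shows the case at about (177–350, 205–265), with the bay on the left, so case +y is image left. The cover spans about x 247–330 and its handle is at (287,236). The heads are square (226,192), small (268,193) and big (319,197). Next I'll zoom in on both views.

```bash
python3 - <<'E'
import cv2,numpy as np
a=cv2.imread("pics/top0.png")[175:275,170:360]
b=cv2.imread("pics/side0.png")[175:310,200:340]
cv2.imwrite("pics/topc.png",cv2.resize(a,None,fx=4.2,fy=4.2,interpolation=cv2.INTER_CUBIC))
cv2.imwrite("pics/sidec.png",cv2.resize(b,None,fx=4.2,fy=4.2,interpolation=cv2.INTER_CUBIC))
E
cat > h.py <<'E'
from workcell import *
import numpy as np
def ray(s,u,v):
    x=(u-s["cx"])/s["fx"];y=(v-s["cy"])/s["fy"];p=np.array([x,y]);q=p.copy()
    for _ in range(8): q=p/(1+s["k1"]*(q@q))
    M=s["camera_from_world"];R=M[:3,:3];c=-R.T@M[:3,3]
    return c,R.T@np.array([q[0],q[1],1.])
def at(s,u,v,z):
    c,d=ray(s,u,v);return c+d*(z-c[2])/d[2]
def proj(s,P):
    p=s["camera_from_world"]@np.append(P,1);q=p[:2]/p[2];q=q*(1+s["k1"]*(q@q))
    return np.array([q[0]*s["fx"]+s["cx"],q[1]*s["fy"]+s["cy"]])
E
```

```text
(no output)
```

View pics/topc.png

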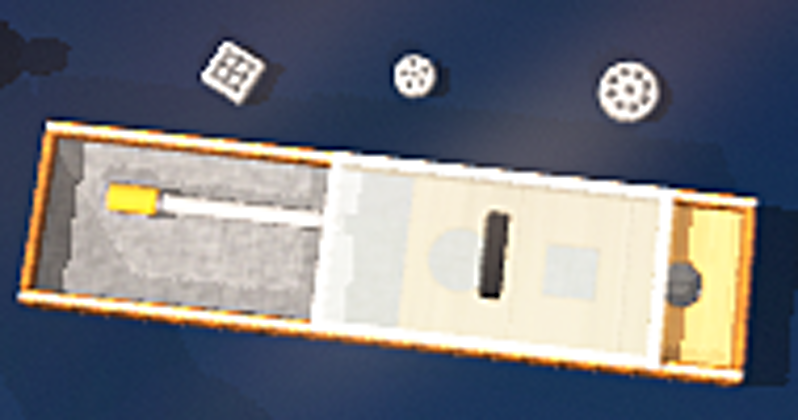

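View pics/sidec.png

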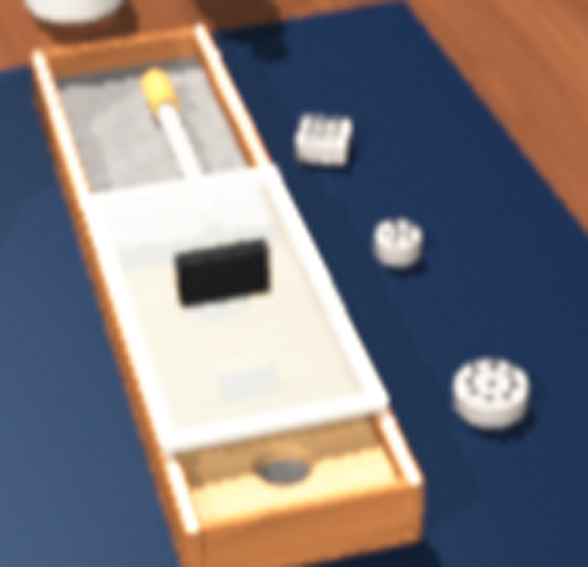

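```bash
cat >> h.py <<'E'
def crop(U,V,u0,v0,f=4.2): return (U+.5)/f-.5+u0,(V+.5)/f-.5+v0
def both(s1,p1,s2,p2):
    A=[];b=[]
    for s,p in((s1,p1),(s2,p2)):
        c,d=ray(s,*p);d/=np.linalg.norm(d);P=np.eye(3)-np.outer(d,d);A.append(P);b.append(P@c)
    return np.linalg.lstsq(np.vstack(A),np.hstack(b),rcond=None)[0]
E
python3 - <<'E'
from h import *
np.set_printoptions(precision=4,suppress=True)
t=snapshot("top");s=snapshot("side")
T=lambda U,V,z:at(t,*crop(U,V,170,175),z)
S=lambda U,V,z:at(s,*crop(U,V,200,175),z)
print("case",*[T(*p,.038)[:2] for p in((48,124),(20,298),(742,382),(757,202))])
print("case side",*[S(*p,.038)[:2] for p in((35,53),(203,27),(422,485),(185,533))])
print("cover T",T(672,190,.045),T(655,362,.045),"left",T(335,152,.045),T(312,323,.045))
print("heads T",T(232,71,.0145)[:2],T(414,75,.0145)[:2],T(628,91,.0145)[:2])
print("heads S",S(325,128,.0145)[:2],S(399,232,.0145)[:2],S(491,383,.0145)[:2])
c=[T(*p,.0145)[:2] for p in((228,40),(266,68),(241,105),(202,74))]
for i in range(4):
    d=c[(i+1)%4]-c[i];print(np.linalg.norm(d),np.degrees(np.arctan2(d[1],d[0])))
print("pockets",T(683,284,.028)[:2],T(570,272,.028)[:2],T(457,258,.028)[:2])
print("handle T",T(497,250,.073)[:2],T(497,212,.073)[:2],T(489,296,.073)[:2])
print("handle S",S(176,258,.073)[:2],S(268,240,.073)[:2])
st=get_state();from scipy.spatial.transform import Rotation as R
print(R.from_quat(st["eef_rot"]).as_matrix())
E
```

```text
case [0.5527 0.2449] [0.4416 0.2502] [ 0.4178 -0.1987] [ 0.5308 -0.2048]
case side [0.4439 0.2524] [0.5562 0.2481] [ 0.5332 -0.2041] [ 0.4186 -0.1972]
cover T [ 0.5338 -0.1504  0.045 ] [ 0.4261 -0.144   0.045 ] left [0.5447 0.0616 0.045 ] [0.4368 0.0676 0.045 ]
heads T [0.6002 0.135 ] [0.605  0.0165] [ 0.6031 -0.1231]
heads S [0.6038 0.1388] [0.6079 0.0191] [ 0.6051 -0.1223]
0.031500961936702196 -123.17742337815771
0.029305270985171328 151.1987374982484
0.03314289924702063 54.93332098084107
0.02813384842989107 -31.93056742738076
pockets [ 0.4774 -0.1616] [ 0.4806 -0.0904] [ 0.485  -0.0189]
handle T [ 0.485  -0.0429] [ 0.5083 -0.0415] [ 0.4569 -0.0396]
handle S [ 0.4602 -0.0379] [ 0.5103 -0.0389]
[[-0.9284  0.3716 -0.0003]
 [ 0.3716  0.9284 -0.0011]
 [-0.0001 -0.0012 -1.    ]]
```

The pockets run small, square, big from the -y end. The case is yawed about -3°, and the cover is already roughly 40 mm open. I'll start moving towards the handle.

>>> apply_moves:
  targets:
    - {"claw": 0.6,"turn": -6.27}
    - {"claw": 0.6,"turn": -6.27}
    - {"claw": 0.6,"turn": -6.27}
    - {"claw": 0.6,"dx": -13,"dy": -30}
    - {"claw": 0.6,"dx": -13,"dy": -30}

```text
$.targets[0]: bad value
```

>>> apply_moves:
  targets:
    - {"claw": 0.6,"dx": -13,"dy": -30}
    - {"claw": 0.6,"dx": -13,"dy": -30}
    - {"claw": 0.6,"dx": -13,"dy": -30}
    - {"claw": 0.6,"dx": -13,"dy": -30}
    - {"claw": 0.6,"dx": -13,"dy": -30}

```text
$.targets[0]: bad value
```

>>> apply_moves:
  targets:
    - {"claw": 0.6,"dx": -13,"dy": -30}
    - {"claw": 0.6,"dx": -13,"dy": -30}
    - {"claw": 0.6,"dx": -13,"dy": -30}
    - {"claw": 0.6,"dx": -13,"dy": -30}
    - {"claw": 0.6,"dx": -13,"dy": -30}

```text
$.targets[0]: bad value
```

```bash
cat >> h.py <<'E'
from scipy.spatial.transform import Rotation as Rot
def go(x,y,z,yaw=None):
    "shift in tool axes (mm) after the turn that puts tool y at yaw degrees"
    st=get_state();R=Rot.from_quat(st["eef_rot"]).as_matrix()
    a=np.degrees(np.arctan2(R[1,1],R[0,1]));turn=0 if yaw is None else (a-yaw+90)%180-90
    yaw=a-turn;c,s_=np.cos(np.radians(yaw)),np.sin(np.radians(yaw))
    d=(np.array([x,y,z])-st["tool_pos"])*1e3
    print("clock %.2f"%st["clock"],"tcp",np.round(st["tool_pos"],4),"yaw %.1f turn %.1f"%(a,turn),
     "dx %.1f dy %.1f dz %.1f"%(-s_*d[0]+c*d[1],c*d[0]+s_*d[1],-d[2]),"tilt %.3f"%np.arccos(-R[2,2]),"F",np.round(st["ft_force"],1),"open %.4f"%st["opening"],"q7 %.2f"%st["qpos"][6])
E
python3 -c "
from h import *
go(.4835,-.042,.12,87)"
```

```text
clock 0.20 tcp [0.2414 0.6031 0.2307] yaw 68.2 turn -18.8 dx -275.5 dy -631.5 dz 110.7 tilt 0.001 F [ 0.4 -0.3 -0.1] open 0.0855 q7 -0.05
```

>>> apply_moves:
  targets:
    - {"claw": 0.6,"dx": 0,"dy": 0,"dz": 0,"turn": -6.27}
    - {"claw": 0.6,"dx": 0,"dy": 0,"dz": 0,"turn": -6.27}
    - {"claw": 0.6,"dx": 0,"dy": 0,"dz": 0,"turn": -6.27}
    - {"claw": 0.6,"dx": -13,"dy": -30,"dz": 0,"turn": 0}
    - {"claw": 0.6,"dx": -13,"dy": -30,"dz": 0,"turn": 0}

```text
clock: 0.62
tool_pos: [0.2629, 0.5427, 0.2305]
eef_rot: [0.024, 1.0, -0.0, -0.001]
ft_force: [1.4, -0.3, 0.2]
opening: 0.034
grip_force: 0.0
```

>>> apply_moves:
  targets:
    - {"claw": 0.6,"dx": -13,"dy": -30,"dz": 0,"turn": 0}
    - {"claw": 0.6,"dx": -13,"dy": -30,"dz": 0,"turn": 0}
    - {"claw": 0.6,"dx": -13,"dy": -30,"dz": 0,"turn": 0}
    - {"claw": 0.6,"dx": -13,"dy": -30,"dz": 0,"turn": 0}
    - {"claw": 0.6,"dx": -13,"dy": -30,"dz": 0,"turn": 0}

```text
clock: 1.03
tool_pos: [0.3217, 0.3873, 0.2312]
eef_rot: [0.026, 1.0, 0.0, -0.0]
ft_force: [0.3, 0.6, -1.2]
opening: 0.0344
grip_force: 0.0
```

>>> apply_moves:
  targets:
    - {"claw": 0.6,"dx": -13,"dy": -30,"dz": 0,"turn": 0}
    - {"claw": 0.6,"dx": -13,"dy": -30,"dz": 0,"turn": 0}
    - {"claw": 0.6,"dx": -13,"dy": -30,"dz": 0,"turn": 0}
    - {"claw": 0.6,"dx": -13,"dy": -30,"dz": 0,"turn": 0}
    - {"claw": 0.6,"dx": -13,"dy": -30,"dz": 0,"turn": 0}

```text
clock: 1.45
tool_pos: [0.3787, 0.2341, 0.2313]
eef_rot: [0.026, 1.0, 0.0, 0.0]
ft_force: [0.1, 0.8, -0.5]
opening: 0.0339
grip_force: 0.0
```

```bash
python3 -c "
from h import *
go(.4835,-.042,.12,87)"
```

```text
clock 1.45 tcp [0.3787 0.2341 0.2313] yaw 87.0 turn 0.0 dx -119.2 dy -270.3 dz 111.3 tilt 0.000 F [ 0.1  0.8 -0.5] open 0.0339 q7 0.88
```

>>> apply_moves:
  targets:
    - {"claw": 0.6,"dx": -13.2,"dy": -30,"dz": 0,"turn": 0}
    - {"claw": 0.6,"dx": -13.2,"dy": -30,"dz": 0,"turn": 0}
    - {"claw": 0.6,"dx": -13.2,"dy": -30,"dz": 0,"turn": 0}
    - {"claw": 0.6,"dx": -13.2,"dy": -30,"dz": 15,"turn": 0}
    - {"claw": 0.6,"dx": -13.2,"dy": -30,"dz": 20,"turn": 0}

```text
clock: 1.87
tool_pos: [0.4383, 0.0815, 0.1976]
eef_rot: [0.026, 1.0, 0.001, 0.002]
ft_force: [1.2, 1.4, 0.2]
opening: 0.0341
grip_force: 0.0
```

>>> apply_moves:
  targets:
    - {"claw": 0.6,"dx": -13.2,"dy": -30,"dz": 20,"turn": 0}
    - {"claw": 0.6,"dx": -13.2,"dy": -30,"dz": 20,"turn": 0}
    - {"claw": 0.6,"dx": -13.2,"dy": -30,"dz": 20,"turn": 0}
    - {"claw": 0.6,"dx": -13.2,"dy": -30,"dz": 20,"turn": 0}
    - {"claw": 0.6,"dx": 0,"dy": 0,"dz": 0,"turn": 0}

```text
clock: 2.28
tool_pos: [0.4817, -0.0472, 0.1134]
eef_rot: [0.031, 1.0, -0.003, -0.002]
ft_force: [-0.1, -0.3, -0.1]
opening: 0.0341
grip_force: 0.0
```

```bash
python3 -c "
from h import *
import cv2
go(.4835,-.042,.05,87)
t=snapshot('side')['color'][150:320,190:350,::-1]
cv2.imwrite('pics/s2.png',cv2.resize(t,None,fx=3,fy=3))"
```

```text
clock 2.28 tcp [ 0.4817 -0.0472  0.1134] yaw 86.5 turn -0.5 dx -1.5 dy 5.2 dz 63.4 tilt 0.007 F [-0.1 -0.3 -0.1] open 0.0341 q7 1.67
```

View pics/s2.png

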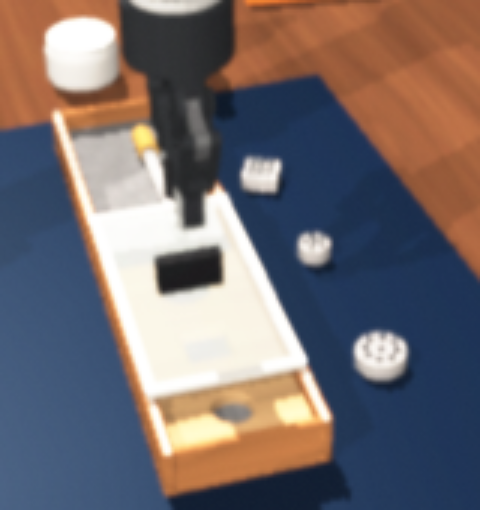

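The gripper sits above the handle at crop (190,225), with the handle at (188,270). I'll correct dy, descend straddling it, and then close lightly.

>>> apply_moves:
  targets:
    - {"claw": 0.6,"dx": -1,"dy": 5,"dz": 0,"turn": 0}
    - {"claw": 0.6,"dx": 0,"dy": 0,"dz": 21,"turn": 0}
    - {"claw": 0.6,"dx": 0,"dy": 0,"dz": 21,"turn": 0}
    - {"claw": 0.6,"dx": 0,"dy": 0,"dz": 20,"turn": 0}
    - {"claw": 0.6,"dx": 0,"dy": 0,"dz": 0,"turn": 0}

```text
clock: 2.75
tool_pos: [0.4819, -0.0323, 0.0522]
eef_rot: [0.024, 1.0, 0.001, -0.003]
ft_force: [-0.5, -0.6, -0.1]
opening: 0.0343
grip_force: 0.0
```

```bash
python3 -c "
from h import *
go(.4921,.1263,.05,87)"
```

```text
clock 2.75 tcp [ 0.4819 -0.0323  0.0522] yaw 87.2 turn 0.2 dx -1.9 dy 158.9 dz 2.2 tilt 0.005 F [-0.5 -0.6 -0.1] open 0.0343 q7 1.72
```

>>> apply_moves:
  targets:
    - {"claw": 0.6,"dx": -1,"dy": 4,"dz": 0,"turn": 0}
    - {"claw": 0.6,"dx": 0,"dy": 10,"dz": 0,"turn": 0}
    - {"claw": 0.6,"dx": 0,"dy": 12,"dz": 0,"turn": 0}
    - {"claw": 0.6,"dx": 0,"dy": 14,"dz": 0,"turn": 0}
    - {"claw": 0.6,"dx": 0,"dy": 14,"dz": 0,"turn": 0}

```text
clock: 3.17
tool_pos: [0.4889, 0.0203, 0.0558]
eef_rot: [0.026, 1.0, 0.0, 0.001]
ft_force: [-0.5, -1.7, -0.9]
opening: 0.0341
grip_force: 0.9
```

>>> apply_moves:
  targets:
    - {"claw": 0.6,"dx": 0,"dy": 14,"dz": 0,"turn": 0}
    - {"claw": 0.6,"dx": 0,"dy": 14,"dz": 0,"turn": 0}
    - {"claw": 0.6,"dx": 0,"dy": 14,"dz": 0,"turn": 0}
    - {"claw": 0.6,"dx": 0,"dy": 14,"dz": 0,"turn": 0}
    - {"claw": 0.6,"dx": 0,"dy": 14,"dz": 0,"turn": 0}

```text
clock: 3.58
tool_pos: [0.4922, 0.0906, 0.0559]
eef_rot: [0.026, 1.0, 0.001, 0.001]
ft_force: [-0.4, -1.8, -0.3]
opening: 0.034
grip_force: 0.9
```

```bash
python3 -c "
from h import *
go(.4926,.1363,.05,87)"
```

```text
clock 3.58 tcp [0.4922 0.0906 0.0559] yaw 87.1 turn 0.1 dx 2.0 dy 45.6 dz 5.9 tilt 0.002 F [-0.4 -1.8 -0.3] open 0.0340 q7 1.46
```

>>> apply_moves:
  targets:
    - {"claw": 0.6,"dx": 0,"dy": 12,"dz": 2,"turn": 0}
    - {"claw": 0.6,"dx": 0,"dy": 11,"dz": 0,"turn": 0}
    - {"claw": 0.6,"dx": 0,"dy": 8,"dz": 0,"turn": 0}
    - {"claw": 0.6,"dx": 0,"dy": 6,"dz": 0,"turn": 0}
    - {"claw": 0.6,"dx": 0,"dy": 5,"dz": 0,"turn": 0}

```text
clock: 4.0
tool_pos: [0.4943, 0.1297, 0.0527]
eef_rot: [0.026, 1.0, -0.001, 0.0]
ft_force: [0.8, -11.3, 5.8]
opening: 0.0343
grip_force: 5.5
```

>>> apply_moves:
  targets:
    - {"claw": 0.6,"dx": 0,"dy": 3,"dz": 0,"turn": 0}
    - {"claw": 0.6,"dx": 0,"dy": 3,"dz": 0,"turn": 0}
    - {"claw": 0.6,"dx": 0,"dy": 2,"dz": 0,"turn": 0}
    - {"claw": 0.6,"dx": 0,"dy": 2,"dz": 0,"turn": 0}
    - {"claw": 0.6,"dx": 0,"dy": 0,"dz": 0,"turn": 0}

```text
clock: 4.42
tool_pos: [0.4944, 0.1297, 0.0525]
eef_rot: [0.029, 1.0, -0.006, -0.001]
ft_force: [-0.7, -19.1, 9.7]
opening: 0.0341
grip_force: 10.3
```

```bash
python3 -c "
from h import *
go(.4926,.1363,.05,87)"
```

```text
clock 4.42 tcp [0.4944 0.1297 0.0525] yaw 86.7 turn -0.3 dx 2.2 dy 6.5 dz 2.5 tilt 0.012 F [ -0.7 -19.1   9.7] open 0.0341 q7 1.37
```

The cover is at its stop at clock 4.4. I'll back off, go up, and take pictures before picking up the square head.

>>> apply_moves:
  targets:
    - {"claw": 0.6,"dx": 0,"dy": -15,"dz": 0,"turn": 0}
    - {"claw": 0.6,"dx": 0,"dy": 0,"dz": -20,"turn": 0}
    - {"claw": 0.6,"dx": 0,"dy": 0,"dz": -30,"turn": 0}
    - {"claw": 0.3,"dx": 0,"dy": 0,"dz": -35,"turn": 5}
    - {"claw": 0.3,"dx": 0,"dy": 20,"dz": -35,"turn": 6}

```text
clock: 4.83
tool_pos: [0.4955, 0.1409, 0.1732]
eef_rot: [0.128, 0.992, -0.001, -0.001]
ft_force: [1.4, 0.5, -0.1]
opening: 0.0571
grip_force: 0.0
```

>>> apply_moves:
  targets:
    - {"claw": 0.3,"dx": 0,"dy": 20,"dz": 0,"turn": 6}
    - {"claw": 0.3,"dx": 0,"dy": 20,"dz": 0,"turn": 6}
    - {"claw": 0.3,"dx": 0,"dy": 20,"dz": 0,"turn": 6.2}
    - {"claw": 0.3,"dx": 0,"dy": 0,"dz": 0,"turn": 0}
    - {"claw": 0.3,"dx": 0,"dy": 0,"dz": 0,"turn": 0}

```text
clock: 5.25
tool_pos: [0.5167, 0.2028, 0.172]
eef_rot: [0.276, 0.961, -0.0, -0.0]
ft_force: [0.1, -0.8, -0.2]
opening: 0.06
grip_force: 0.0
```

```bash
python3 -c "
from h import *
import cv2
go(.602,.137,.06,57.8)
o=[]
for n,(r0,c0) in (('top',(175,200)),('side',(190,210))):
    im=snapshot(n)['color'][:,:,::-1]; cv2.imwrite('pics/%s3.png'%n,im)
    o.append(cv2.resize(im[r0:r0+120,c0:c0+150],None,fx=5,fy=5,interpolation=cv2.INTER_CUBIC))
cv2.imwrite('pics/top3c.png',o[0]);cv2.imwrite('pics/side3c.png',o[1])"
```

```text
clock 5.25 tcp [0.5167 0.2028 0.172 ] yaw 58.0 turn 0.2 dx -107.3 dy -10.2 dz 112.0 tilt 0.000 F [ 0.1 -0.8 -0.2] open 0.0600 q7 0.73
```

View pics/top3c.png

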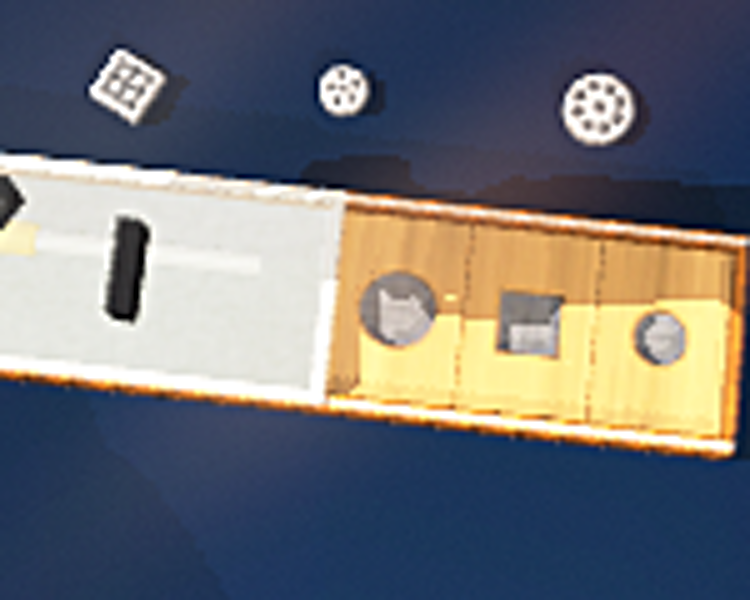

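View pics/side3c.png

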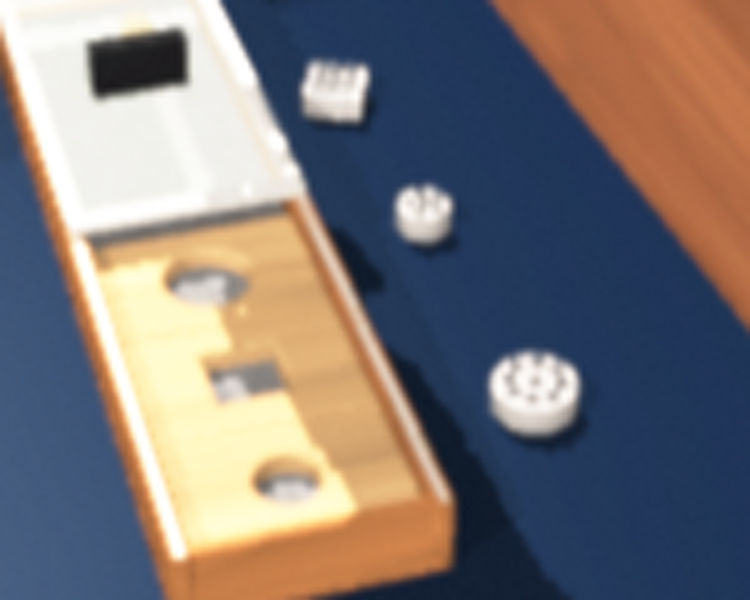

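The pockets are clear. Top crop (×5): big (398,309), square (530,324), small (660,337). Heads: square (127,86), small (344,90), big (599,107). I'll fit these from both views.

```bash
python3 - <<'E'
from h import *
np.set_printoptions(precision=4,suppress=True)
t=snapshot("top");s=snapshot("side")
T=lambda p,z:at(t,*crop(*p,200,175,5),z)[:2]
S=lambda p,z:at(s,*crop(*p,210,190,5),z)[:2]
e=np.array([.0521,.9986])
for F,ps,hs in((T,((398,309),(530,324),(660,337)),((127,86),(344,90),(599,107))),(S,((206,282),(247,376),(287,480)),((337,76),(425,203),(535,379)))):
    P=np.array([F(p,.028) for p in ps]);print("pockets big,sq,small\n",P)
    c=P.mean(0);d=P[0]-P[2];print("centre",c,"len",np.linalg.norm(d),"ang",np.degrees(np.arctan2(d[1],d[0])))
    print("heads sq,small,big\n",np.array([F(p,.0145) for p in hs]))
k=[T(p,.0145) for p in((122,48),(166,78),(133,124),(89,88))]
for i in range(4):
    d=k[(i+1)%4]-k[i];print(np.linalg.norm(d),np.degrees(np.arctan2(d[1],d[0]))%90)
E
```

```text
pockets big,sq,small
 [[ 0.4841 -0.021 ]
 [ 0.4806 -0.0911]
 [ 0.478  -0.1599]]
centre [ 0.4809 -0.0906] len 0.13900236951965164 ang 87.45345793364581
heads sq,small,big
 [[ 0.5994  0.1345]
 [ 0.6047  0.0159]
 [ 0.6039 -0.1238]]
pockets big,sq,small
 [[ 0.484  -0.023 ]
 [ 0.4822 -0.0921]
 [ 0.4783 -0.1597]]
centre [ 0.4815 -0.0916] len 0.13688765903577307 ang 87.57726763052862
heads sq,small,big
 [[ 0.6043  0.1402]
 [ 0.6073  0.0178]
 [ 0.6058 -0.1211]]
0.02981836765625844 58.8928828821808
0.03118576787347064 59.58763263263279
0.03179034774945301 54.1442101296555
0.028590284798569426 55.91612472067107
```

>>> apply_moves:
  targets:
    - {"claw": 0.3,"dx": -27,"dy": -2.5,"dz": 0,"turn": 0}
    - {"claw": 0.3,"dx": -27,"dy": -2.5,"dz": 10,"turn": 0}
    - {"claw": 0.3,"dx": -27,"dy": -2.5,"dz": 20,"turn": 0}
    - {"claw": 0.3,"dx": -26,"dy": -2.5,"dz": 25,"turn": 0}
    - {"claw": 0.3,"dx": 0,"dy": 0,"dz": 25,"turn": 0}

```text
clock: 5.87
tool_pos: [0.6067, 0.1296, 0.0927]
eef_rot: [0.281, 0.96, -0.0, 0.003]
ft_force: [0.6, -1.1, 0.1]
opening: 0.0598
grip_force: 0.0
```

>>> apply_moves:
  targets:
    - {"claw": 0.3,"dx": 0,"dy": 0,"dz": 25,"turn": 0}
    - {"claw": 0.3,"dx": 0,"dy": 0,"dz": 20,"turn": 0}
    - {"claw": 0.3,"dx": 0,"dy": 0,"dz": 10,"turn": 0}
    - {"claw": 0.3,"dx": 0,"dy": 0,"dz": 0,"turn": 0}
    - {"claw": 0.3,"dx": 0,"dy": 0,"dz": 0,"turn": 0}

```text
clock: 6.28
tool_pos: [0.6022, 0.1356, 0.0376]
eef_rot: [0.278, 0.961, -0.0, 0.0]
ft_force: [-1.0, -0.2, 0.9]
opening: 0.0598
grip_force: 0.0
```

```bash
python3 -c "
from h import *
go(.602,.137,.006,57.3)"
```

```text
clock 6.28 tcp [0.6022 0.1356 0.0376] yaw 57.8 turn 0.5 dx 0.9 dy 1.1 dz 31.6 tilt 0.000 F [-1.  -0.2  0.9] open 0.0598 q7 1.00
```

>>> apply_moves:
  targets:
    - {"claw": 0.3,"dx": 1,"dy": 1,"dz": 16,"turn": 0}
    - {"claw": 0.3,"dx": 0,"dy": 0,"dz": 15,"turn": 0.5}
    - {"claw": 0.3,"dx": 0,"dy": 0,"dz": 0,"turn": 0}
    - {"claw": 0.7,"dx": 0,"dy": 0,"dz": 0,"turn": 0}
    - {"claw": 0.7,"dx": 0,"dy": 0,"dz": 0,"turn": 0}

```text
clock: 6.7
tool_pos: [0.6031, 0.1376, 0.0081]
eef_rot: [0.281, 0.96, 0.001, 0.001]
ft_force: [-1.3, -1.3, 0.9]
opening: 0.0363
grip_force: 0.6
```

>>> apply_moves:
  targets:
    - {"claw": 0.7,"dx": 0,"dy": 0,"dz": 0,"turn": 0}
    - {"claw": 0.7,"dx": 0,"dy": 0,"dz": 0,"turn": 0}

```text
clock: 6.87
tool_pos: [0.6032, 0.1376, 0.0084]
eef_rot: [0.282, 0.96, 0.001, 0.001]
ft_force: [-1.9, -0.7, 7.1]
opening: 0.0277
grip_force: 59.2
```

```bash
python3 -c "
from h import *
go(.602,.137,.006,57.3);print(get_state()['grip_force'])"
```

```text
clock 6.87 tcp [0.6032 0.1376 0.0084] yaw 57.3 turn -0.0 dx 0.7 dy -1.1 dz 2.4 tilt 0.003 F [-1.9 -0.7  7.1] open 0.0277 q7 1.01
59.24276053905487
```

>>> apply_moves:
  targets:
    - {"claw": 0.3,"dx": 0,"dy": 0,"dz": 0,"turn": 0}
    - {"claw": 0.3,"dx": 0,"dy": 0,"dz": 0,"turn": 0}
    - {"claw": 0.3,"dx": 0,"dy": 0,"dz": 0,"turn": 0}
    - {"claw": 0.3,"dx": 0,"dy": 0,"dz": 0,"turn": 7}
    - {"claw": 0.3,"dx": 0,"dy": 0,"dz": 0,"turn": 7}

```text
clock: 7.28
tool_pos: [0.6018, 0.1375, 0.0063]
eef_rot: [0.399, 0.917, 0.0, -0.0]
ft_force: [-0.9, -0.1, 0.1]
opening: 0.0599
grip_force: 0.0
```

>>> apply_moves:
  targets:
    - {"claw": 0.3,"dx": 0,"dy": 0,"dz": 0,"turn": 7}
    - {"claw": 0.3,"dx": 0,"dy": 0,"dz": 0,"turn": 7}
    - {"claw": 0.3,"dx": 0,"dy": 0,"dz": 0,"turn": 7}
    - {"claw": 0.3,"dx": 0,"dy": 0,"dz": 0,"turn": 7}
    - {"claw": 0.3,"dx": 0,"dy": 0,"dz": 0,"turn": 7}

```text
clock: 7.7
tool_pos: [0.6017, 0.1377, 0.0062]
eef_rot: [0.656, 0.755, 0.0, -0.0]
ft_force: [-0.3, -0.1, 0.3]
opening: 0.06
grip_force: 0.0
```

>>> apply_moves:
  targets:
    - {"claw": 0.3,"dx": 0,"dy": 0,"dz": 0,"turn": 7}
    - {"claw": 0.3,"dx": 0,"dy": 0,"dz": 0,"turn": 7}
    - {"claw": 0.3,"dx": 0,"dy": 0,"dz": 0,"turn": 7}
    - {"claw": 0.3,"dx": 0,"dy": 0,"dz": 0,"turn": 7}
    - {"claw": 0.3,"dx": 0,"dy": 0,"dz": 0,"turn": 7}

```text
clock: 8.12
tool_pos: [0.6017, 0.1377, 0.0062]
eef_rot: [0.853, 0.522, 0.0, -0.0]
ft_force: [0.8, -1.5, -1.4]
opening: 0.0598
grip_force: 0.0
```

>>> apply_moves:
  targets:
    - {"claw": 0.3,"dx": 0,"dy": 0,"dz": 0,"turn": 6}
    - {"claw": 0.3,"dx": 0,"dy": 0,"dz": 0,"turn": 0}
    - {"claw": 0.7,"dx": 0,"dy": 0,"dz": 0,"turn": 0}
    - {"claw": 0.7,"dx": 0,"dy": 0,"dz": 0,"turn": 0}
    - {"claw": 0.7,"dx": 0,"dy": 0,"dz": 0,"turn": 0}

```text
clock: 8.53
tool_pos: [0.6021, 0.1374, 0.0068]
eef_rot: [0.877, 0.48, 0.0, -0.0]
ft_force: [1.0, 0.7, -0.4]
opening: 0.0281
grip_force: 59.1
```

>>> apply_moves:
  targets:
    - {"claw": 0.7,"dx": 0,"dy": 0,"dz": 0,"turn": 0}
    - {"claw": 0.7,"dx": 0,"dy": 0,"dz": 0,"turn": 0}

```text
clock: 8.7
tool_pos: [0.6021, 0.1374, 0.0067]
eef_rot: [0.877, 0.48, 0.0, -0.0]
ft_force: [0.1, -1.0, 3.1]
opening: 0.0277
grip_force: 59.5
```

```bash
python3 -c "
from h import *
go(.481,-.091,.10,-3)"
```

```text
clock 8.70 tcp [0.6021 0.1374 0.0067] yaw -32.7 turn -29.7 dx -234.5 dy -109.0 dz -93.3 tilt 0.001 F [ 0.1 -1.   3.1] open 0.0277 q7 -0.28
```

>>> apply_moves:
  targets:
    - {"claw": 0.7,"dx": 0,"dy": 0,"dz": -25,"turn": 0}
    - {"claw": 0.7,"dx": 0,"dy": 0,"dz": -35,"turn": -5}
    - {"claw": 0.7,"dx": 0,"dy": 0,"dz": -35,"turn": -5}
    - {"claw": 0.7,"dx": 0,"dy": 0,"dz": 0,"turn": -5}
    - {"claw": 0.7,"dx": 0,"dy": 0,"dz": 0,"turn": -5}

```text
clock: 9.12
tool_pos: [0.6034, 0.1375, 0.1037]
eef_rot: [0.78, 0.626, 0.002, 0.001]
ft_force: [-0.4, 0.2, -0.7]
opening: 0.0279
grip_force: 59.6
```

>>> apply_moves:
  targets:
    - {"claw": 0.7,"dx": 0,"dy": 0,"dz": 0,"turn": -5}
    - {"claw": 0.7,"dx": 0,"dy": 0,"dz": 0,"turn": -4.7}
    - {"claw": 0.7,"dx": -25,"dy": -12,"dz": 0,"turn": 0}
    - {"claw": 0.7,"dx": -30,"dy": -14,"dz": 0,"turn": 0}
    - {"claw": 0.7,"dx": -30,"dy": -14,"dz": 0,"turn": 0}

```text
clock: 9.53
tool_pos: [0.5566, 0.0544, 0.1009]
eef_rot: [0.724, 0.689, -0.0, -0.0]
ft_force: [0.1, -0.9, -0.5]
opening: 0.0279
grip_force: 59.6
```

>>> apply_moves:
  targets:
    - {"claw": 0.7,"dx": -30,"dy": -14,"dz": 0,"turn": 0}
    - {"claw": 0.7,"dx": -30,"dy": -14,"dz": 0,"turn": 0}
    - {"claw": 0.7,"dx": -30,"dy": -14,"dz": 0,"turn": 0}
    - {"claw": 0.7,"dx": -30,"dy": -14,"dz": 0,"turn": 0}
    - {"claw": 0.7,"dx": -20,"dy": -9,"dz": 0,"turn": 0}

```text
clock: 9.95
tool_pos: [0.4826, -0.0846, 0.1011]
eef_rot: [0.726, 0.687, -0.0, -0.0]
ft_force: [0.3, -0.6, -1.1]
opening: 0.0279
grip_force: 59.6
```

>>> apply_moves:
  targets:
    - {"claw": 0.7,"dx": -9,"dy": -4,"dz": 0,"turn": 0}
    - {"claw": 0.7,"dx": 0,"dy": 0,"dz": 10,"turn": 0}
    - {"claw": 0.7,"dx": 0,"dy": 0,"dz": 10,"turn": 0}
    - {"claw": 0.7,"dx": 0,"dy": 0,"dz": 10,"turn": 0}
    - {"claw": 0.7,"dx": 0,"dy": 0,"dz": 0,"turn": 0}

```text
clock: 10.37
tool_pos: [0.4797, -0.0882, 0.0686]
eef_rot: [0.724, 0.69, -0.002, -0.002]
ft_force: [-0.2, 0.2, -1.5]
opening: 0.028
grip_force: 59.6
```

```bash
python3 -c "
from h import *
go(.4812,-.0911,.045,-2.7)
import cv2
o=[]
for n,(r0,c0) in (('top',(195,260)),('side',(210,220))):
    im=snapshot(n)['color'][:,:,::-1]
    o.append(cv2.resize(im[r0:r0+80,c0:c0+100],None,fx=4,fy=4,interpolation=cv2.INTER_CUBIC))
cv2.imwrite('pics/p4.png',np.hstack(o))"
```

```text
clock 10.37 tcp [ 0.4797 -0.0882  0.0686] yaw -2.8 turn -0.1 dx -2.8 dy 1.7 dz 23.6 tilt 0.005 F [-0.2  0.2 -1.5] open 0.0280 q7 0.49
```

View pics/p4.png

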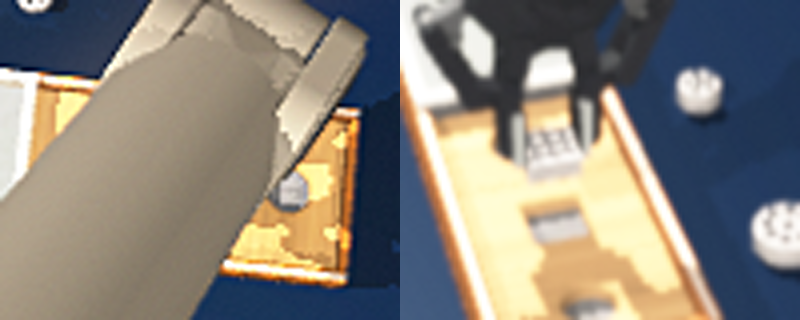

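The side view shows the head held level, in line with its pocket. I'll settle it at z 0.045 and fine-tune from there.

>>> apply_moves:
  targets:
    - {"claw": 0.7,"dx": -1.5,"dy": 1,"dz": 10,"turn": 0}
    - {"claw": 0.7,"dx": 0,"dy": 0,"dz": 10,"turn": 0}
    - {"claw": 0.7,"dx": 0,"dy": 0,"dz": 0,"turn": 0}
    - {"claw": 0.7,"dx": 0,"dy": 0,"dz": 0,"turn": 0}
    - {"claw": 0.7,"dx": 0,"dy": 0,"dz": 0,"turn": 0}

```text
clock: 10.88
tool_pos: [0.4816, -0.0922, 0.0512]
eef_rot: [0.725, 0.688, -0.0, -0.0]
ft_force: [-0.2, 0.3, -1.4]
opening: 0.0281
grip_force: 59.6
```

```bash
python3 -c "
from h import *
go(.4812,-.0911,.045,-2.7)"
```

```text
clock 10.88 tcp [ 0.4816 -0.0922  0.0512] yaw -3.0 turn -0.3 dx 1.0 dy -0.4 dz 6.2 tilt 0.000 F [-0.2  0.3 -1.4] open 0.0281 q7 0.52
```

>>> apply_moves:
  targets:
    - {"claw": 0.7,"dx": 1,"dy": -0.4,"dz": 6,"turn": 0}
    - {"claw": 0.7,"dx": 0,"dy": 0,"dz": 5,"turn": 0}
    - {"claw": 0.7,"dx": 0,"dy": 0,"dz": 3,"turn": 0}
    - {"claw": 0.7,"dx": 0,"dy": 0,"dz": 0,"turn": 0}
    - {"claw": 0.7,"dx": 0,"dy": 0,"dz": 0,"turn": 0}

```text
clock: 11.3
tool_pos: [0.4811, -0.091, 0.0371]
eef_rot: [0.725, 0.688, -0.0, -0.0]
ft_force: [-0.6, -0.2, -0.1]
opening: 0.0277
grip_force: 59.6
```

```bash
python3 -c "
from h import *
go(.4812,-.0911,.030,-2.7)"
```

```text
clock 11.30 tcp [ 0.4811 -0.091   0.0371] yaw -3.0 turn -0.3 dx -0.1 dy 0.1 dz 7.1 tilt 0.000 F [-0.6 -0.2 -0.1] open 0.0277 q7 0.54
```

>>> apply_moves:
  targets:
    - {"claw": 0.7,"dx": 0,"dy": 0,"dz": 4,"turn": 0}
    - {"claw": 0.7,"dx": 0,"dy": 0,"dz": 3,"turn": 0}
    - {"claw": 0.7,"dx": 0,"dy": 0,"dz": 0,"turn": 0}

```text
clock: 11.55
tool_pos: [0.4809, -0.0909, 0.0298]
eef_rot: [0.725, 0.688, -0.0, -0.0]
ft_force: [-0.4, 0.2, -1.2]
opening: 0.0279
grip_force: 59.6
```

```bash
python3 -c "
from h import *
go(.4812,-.0911,.030,-2.7)"
```

```text
clock 11.55 tcp [ 0.4809 -0.0909  0.0298] yaw -3.0 turn -0.3 dx -0.2 dy 0.3 dz -0.2 tilt 0.001 F [-0.4  0.2 -1.2] open 0.0279 q7 0.55
```

>>> apply_moves:
  targets:
    - {"claw": 0.7,"dx": 0,"dy": 0,"dz": 2,"turn": 0}
    - {"claw": 0.7,"dx": 0,"dy": 0,"dz": 0,"turn": 0}
    - {"claw": 0.45,"dx": 0,"dy": 0,"dz": 0,"turn": 0}
    - {"claw": 0.45,"dx": 0,"dy": 0,"dz": 0,"turn": 0}
    - {"claw": 0.45,"dx": 0,"dy": 0,"dz": 0,"turn": 0}

```text
clock: 11.97
tool_pos: [0.4815, -0.0911, 0.0285]
eef_rot: [0.725, 0.688, 0.0, 0.0]
ft_force: [0.5, -0.1, 0.7]
opening: 0.047
grip_force: 0.0
```

>>> apply_moves:
  targets:
    - {"claw": 0.45,"dx": 0,"dy": 0,"dz": -15,"turn": 0}
    - {"claw": 0.45,"dx": 0,"dy": 0,"dz": -30,"turn": 0}
    - {"claw": 0.45,"dx": 0,"dy": 0,"dz": -30,"turn": 0}
    - {"claw": 0.45,"dx": 25,"dy": 26,"dz": 0,"turn": 0}
    - {"claw": 0.45,"dx": 25,"dy": 26,"dz": 0,"turn": 0}

```text
clock: 12.38
tool_pos: [0.5371, -0.0447, 0.1059]
eef_rot: [0.727, 0.687, 0.002, 0.001]
ft_force: [0.5, 1.2, 0.9]
opening: 0.047
grip_force: 0.0
```

>>> apply_moves:
  targets:
    - {"claw": 0.45,"dx": 25,"dy": 26,"dz": 0,"turn": 0}
    - {"claw": 0.45,"dx": 25,"dy": 26,"dz": 0,"turn": 0}
    - {"claw": 0.3,"dx": 0,"dy": 0,"dz": 0,"turn": -7}
    - {"claw": 0.3,"dx": 0,"dy": 0,"dz": 0,"turn": -7}
    - {"claw": 0.3,"dx": 0,"dy": 0,"dz": 0,"turn": -7}

```text
clock: 12.8
tool_pos: [0.5908, 0.0041, 0.103]
eef_rot: [0.585, 0.811, -0.0, 0.0]
ft_force: [0.4, -2.2, -0.2]
opening: 0.0601
grip_force: 0.0
```

```bash
python3 -c "
from h import *
import cv2
go(.606,.0169,.04,60)
im=snapshot('side')['color'][:,:,::-1]
a=cv2.resize(im[210:290,220:320],None,fx=5,fy=5,interpolation=cv2.INTER_CUBIC)
cv2.imwrite('pics/p5.png',a)"
```

```text
clock 12.80 tcp [0.5908 0.0041 0.103 ] yaw 18.4 turn -41.6 dx -6.8 dy 18.7 dz 63.0 tilt 0.001 F [ 0.4 -2.2 -0.2] open 0.0601 q7 0.61
```

View pics/p5.png

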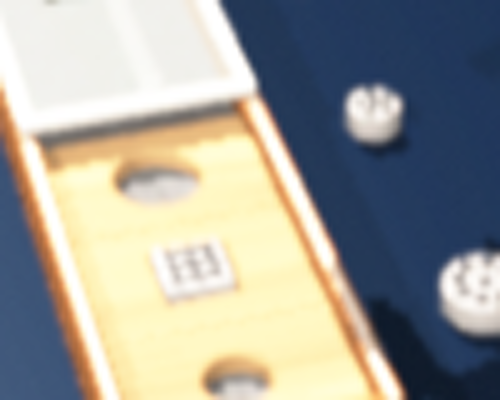

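The square head sits flush in its pocket at crop (193,268). Next is the small head.

>>> apply_moves:
  targets:
    - {"claw": 0.3,"dx": 0,"dy": 0,"dz": 5,"turn": -7}
    - {"claw": 0.3,"dx": 0,"dy": 0,"dz": 5,"turn": -7}
    - {"claw": 0.3,"dx": 0,"dy": 0,"dz": 5,"turn": -7}
    - {"claw": 0.3,"dx": 0,"dy": 0,"dz": 5,"turn": -7}
    - {"claw": 0.3,"dx": 0,"dy": 0,"dz": 5,"turn": -7}

```text
clock: 13.27
tool_pos: [0.5903, 0.0033, 0.0781]
eef_rot: [0.316, 0.949, 0.0, -0.0]
ft_force: [0.1, -0.4, -0.3]
opening: 0.0598
grip_force: 0.0
```

>>> apply_moves:
  targets:
    - {"claw": 0.3,"dx": 0,"dy": 0,"dz": 5,"turn": -6.6}
    - {"claw": 0.3,"dx": -6.8,"dy": 18.7,"dz": 10,"turn": 0}
    - {"claw": 0.3,"dx": 0,"dy": 0,"dz": 10,"turn": 0}
    - {"claw": 0.3,"dx": 0,"dy": 0,"dz": 10,"turn": 0}
    - {"claw": 0.3,"dx": 0,"dy": 0,"dz": 0,"turn": 0}

```text
clock: 13.68
tool_pos: [0.6032, 0.0157, 0.0408]
eef_rot: [0.263, 0.965, -0.001, -0.002]
ft_force: [-0.9, -0.3, -1.0]
opening: 0.0598
grip_force: 0.0
```

```bash
python3 -c "
from h import *
go(.606,.0169,.006,60)"
```

```text
clock 13.68 tcp [0.6032 0.0157 0.0408] yaw 59.5 turn -0.5 dx -1.8 dy 2.5 dz 34.8 tilt 0.005 F [-0.9 -0.3 -1. ] open 0.0598 q7 1.25
```

>>> apply_moves:
  targets:
    - {"claw": 0.3,"dx": -1,"dy": 1,"dz": 17,"turn": 0}
    - {"claw": 0.3,"dx": 0,"dy": 0,"dz": 15,"turn": 0}
    - {"claw": 0.3,"dx": 0,"dy": 0,"dz": 1,"turn": 0}
    - {"claw": 0.75,"dx": 0,"dy": 0,"dz": 0,"turn": 0}
    - {"claw": 0.75,"dx": 0,"dy": 0,"dz": 0,"turn": 0}

```text
clock: 14.1
tool_pos: [0.6071, 0.0159, 0.0109]
eef_rot: [0.263, 0.965, -0.0, 0.0]
ft_force: [-0.2, -0.1, -0.2]
opening: 0.0365
grip_force: 0.0
```

>>> apply_moves:
  targets:
    - {"claw": 0.75,"dx": 0,"dy": 0,"dz": 0,"turn": 0}
    - {"claw": 0.75,"dx": 0,"dy": 0,"dz": 0,"turn": 0}

```text
clock: 14.27
tool_pos: [0.6077, 0.0161, 0.0116]
eef_rot: [0.262, 0.965, 0.0, 0.001]
ft_force: [-0.4, -0.8, 2.5]
opening: 0.0221
grip_force: 28.7
```

```bash
python3 -c "
from h import *
go(.606,.0169,.006,-3)"
```

```text
clock 14.27 tcp [0.6077 0.0161 0.0116] yaw 59.6 turn 62.6 dx 0.7 dy -1.7 dz 5.6 tilt 0.002 F [-0.4 -0.8  2.5] open 0.0221 q7 1.27
```

>>> apply_moves:
  targets:
    - {"claw": 0.3,"dx": 0,"dy": 0,"dz": 0,"turn": 0}
    - {"claw": 0.3,"dx": 0,"dy": 0,"dz": 0,"turn": 0}
    - {"claw": 0.3,"dx": 0,"dy": 0,"dz": 5,"turn": 0}
    - {"claw": 0.85,"dx": 0,"dy": 0,"dz": 0,"turn": 0}
    - {"claw": 0.85,"dx": 0,"dy": 0,"dz": 0,"turn": 0}

```text
clock: 14.68
tool_pos: [0.6066, 0.0166, 0.0048]
eef_rot: [0.262, 0.965, -0.0, -0.0]
ft_force: [-0.6, 0.3, -0.3]
opening: 0.0363
grip_force: 0.0
```

>>> apply_moves:
  targets:
    - {"claw": 0.85,"dx": 0,"dy": 0,"dz": 0,"turn": 0}
    - {"claw": 0.85,"dx": 0,"dy": 0,"dz": 0,"turn": 0}
    - {"claw": 0.3,"dx": 0,"dy": 0,"dz": 0,"turn": 0}
    - {"claw": 0.3,"dx": 0,"dy": 0,"dz": 0,"turn": 0}
    - {"claw": 0.3,"dx": 0,"dy": 0,"dz": 0,"turn": 7}

```text
clock: 15.1
tool_pos: [0.6071, 0.0163, 0.0054]
eef_rot: [0.322, 0.947, 0.0, 0.0]
ft_force: [0.3, -0.8, 0.6]
opening: 0.0574
grip_force: 0.0
```

>>> apply_moves:
  targets:
    - {"claw": 0.3,"dx": 0,"dy": 0,"dz": 0,"turn": 7}
    - {"claw": 0.3,"dx": 0,"dy": 0,"dz": 0,"turn": 7}
    - {"claw": 0.3,"dx": 0,"dy": 0,"dz": 0,"turn": 7}
    - {"claw": 0.3,"dx": 0,"dy": 0,"dz": 0,"turn": 7}
    - {"claw": 0.3,"dx": 0,"dy": 0,"dz": 0,"turn": 7}

```text
clock: 15.52
tool_pos: [0.6071, 0.0166, 0.0053]
eef_rot: [0.593, 0.805, 0.0, 0.0]
ft_force: [0.2, -0.2, 0.1]
opening: 0.0599
grip_force: 0.0
```

>>> apply_moves:
  targets:
    - {"claw": 0.3,"dx": 0,"dy": 0,"dz": 0,"turn": 7}
    - {"claw": 0.3,"dx": 0,"dy": 0,"dz": 0,"turn": 7}
    - {"claw": 0.3,"dx": 0,"dy": 0,"dz": 0,"turn": 6.8}
    - {"claw": 0.85,"dx": 0,"dy": 0,"dz": 0,"turn": 0}
    - {"claw": 0.85,"dx": 0,"dy": 0,"dz": 0,"turn": 0}

```text
clock: 15.93
tool_pos: [0.607, 0.0166, 0.0051]
eef_rot: [0.725, 0.688, -0.0, 0.0]
ft_force: [0.6, -0.9, -0.6]
opening: 0.0367
grip_force: 0.0
```

>>> apply_moves:
  targets:
    - {"claw": 0.85,"dx": 0,"dy": 0,"dz": 0,"turn": 0}
    - {"claw": 0.85,"dx": 0,"dy": 0,"dz": 0,"turn": 0}
    - {"claw": 0.85,"dx": 0,"dy": 0,"dz": 0,"turn": 0}

```text
clock: 16.18
tool_pos: [0.6072, 0.0164, 0.0057]
eef_rot: [0.726, 0.687, 0.0, -0.0]
ft_force: [-0.9, 0.7, 2.1]
opening: 0.0218
grip_force: 58.7
```

```bash
python3 -c "
from h import *
go(.4777,-.161,.07,-3)"
```

```text
clock 16.18 tcp [0.6072 0.0164 0.0057] yaw -3.2 turn -0.2 dx -184.0 dy -120.1 dz -64.3 tilt 0.001 F [-0.9  0.7  2.1] open 0.0218 q7 0.38
```

>>> apply_moves:
  targets:
    - {"claw": 0.85,"dx": 0,"dy": 0,"dz": -25,"turn": 0}
    - {"claw": 0.85,"dx": 0,"dy": 0,"dz": -35,"turn": 0}
    - {"claw": 0.85,"dx": -15,"dy": -10,"dz": -15,"turn": 0}
    - {"claw": 0.85,"dx": -30,"dy": -20,"dz": 0,"turn": 0}
    - {"claw": 0.85,"dx": -30,"dy": -20,"dz": 0,"turn": 0}

```text
clock: 16.6
tool_pos: [0.554, -0.0554, 0.0814]
eef_rot: [0.725, 0.689, 0.001, 0.001]
ft_force: [-0.1, -0.3, -0.3]
opening: 0.0218
grip_force: 58.9
```

>>> apply_moves:
  targets:
    - {"claw": 0.85,"dx": -30,"dy": -20,"dz": 0,"turn": 0}
    - {"claw": 0.85,"dx": -30,"dy": -20,"dz": 0,"turn": 0}
    - {"claw": 0.85,"dx": -30,"dy": -20,"dz": 0,"turn": 0}
    - {"claw": 0.85,"dx": -18,"dy": -10,"dz": 8,"turn": 0}
    - {"claw": 0.85,"dx": 0,"dy": 0,"dz": 12,"turn": 0}

```text
clock: 17.02
tool_pos: [0.4742, -0.1648, 0.0613]
eef_rot: [0.729, 0.684, 0.0, 0.001]
ft_force: [0.7, 0.5, -0.7]
opening: 0.0217
grip_force: 58.9
```

>>> apply_moves:
  targets:
    - {"claw": 0.85,"dx": 0,"dy": 0,"dz": 12,"turn": 0}
    - {"claw": 0.85,"dx": 0,"dy": 0,"dz": 0,"turn": 0}
    - {"claw": 0.85,"dx": 0,"dy": 0,"dz": 0,"turn": 0}
    - {"claw": 0.85,"dx": 0,"dy": 0,"dz": 0,"turn": 0}
    - {"claw": 0.85,"dx": 0,"dy": 0,"dz": 0,"turn": 0}

```text
clock: 17.43
tool_pos: [0.478, -0.1589, 0.0485]
eef_rot: [0.726, 0.688, 0.0, 0.0]
ft_force: [-0.4, 0.3, 0.1]
opening: 0.0219
grip_force: 58.9
```

```bash
python3 -c "
from h import *
go(.478,-.1606,.037,-3)"
```

```text
clock 17.43 tcp [ 0.478  -0.1589  0.0485] yaw -3.1 turn -0.1 dx -1.7 dy 0.1 dz 11.5 tilt 0.001 F [-0.4  0.3  0.1] open 0.0219 q7 0.69
```

>>> apply_moves:
  targets:
    - {"claw": 0.85,"dx": -1.7,"dy": 0,"dz": 6,"turn": 0}
    - {"claw": 0.85,"dx": 0,"dy": 0,"dz": 5,"turn": 0}
    - {"claw": 0.85,"dx": 0,"dy": 0,"dz": 0,"turn": 0}
    - {"claw": 0.85,"dx": 0,"dy": 0,"dz": 4,"turn": 0}
    - {"claw": 0.85,"dx": 0,"dy": 0,"dz": 3,"turn": 0}

```text
clock: 17.85
tool_pos: [0.4769, -0.1612, 0.0299]
eef_rot: [0.727, 0.687, 0.0, -0.0]
ft_force: [-0.1, 0.3, -1.4]
opening: 0.0214
grip_force: 58.9
```

>>> apply_moves:
  targets:
    - {"claw": 0.85,"dx": 0,"dy": 0,"dz": 0,"turn": 0}
    - {"claw": 0.85,"dx": 0,"dy": 0,"dz": 0,"turn": 0}

```text
clock: 18.02
tool_pos: [0.4768, -0.1613, 0.0301]
eef_rot: [0.727, 0.687, -0.0, -0.0]
ft_force: [0.4, 0.5, -1.3]
opening: 0.0217
grip_force: 58.9
```

```bash
python3 -c "
from h import *
go(.478,-.1606,.028,-3)"
```

```text
clock 18.02 tcp [ 0.4768 -0.1613  0.0301] yaw -3.2 turn -0.2 dx 0.7 dy 1.2 dz 2.1 tilt 0.000 F [ 0.4  0.5 -1.3] open 0.0217 q7 0.72
```

>>> apply_moves:
  targets:
    - {"claw": 0.85,"dx": 0.4,"dy": 0.7,"dz": 2,"turn": 0}
    - {"claw": 0.85,"dx": 0,"dy": 0,"dz": 0,"turn": 0}
    - {"claw": 0.85,"dx": 0,"dy": 0,"dz": 0,"turn": 0}

```text
clock: 18.27
tool_pos: [0.4778, -0.161, 0.0284]
eef_rot: [0.727, 0.687, 0.0, 0.0]
ft_force: [-0.0, -1.1, 0.2]
opening: 0.022
grip_force: 59.3
```

```bash
python3 -c "
from h import *
go(.478,-.1606,.028,-3)"
```

```text
clock 18.27 tcp [ 0.4778 -0.161   0.0284] yaw -3.2 turn -0.2 dx 0.4 dy 0.1 dz 0.4 tilt 0.000 F [-0.  -1.1  0.2] open 0.0220 q7 0.72
```

>>> apply_moves:
  targets:
    - {"claw": 0.5,"dx": 0,"dy": 0,"dz": 0,"turn": 0}
    - {"claw": 0.5,"dx": 0,"dy": 0,"dz": 0,"turn": 0}
    - {"claw": 0.5,"dx": 0,"dy": 0,"dz": 0,"turn": 0}
    - {"claw": 0.5,"dx": 0,"dy": 0,"dz": -30,"turn": 0}
    - {"claw": 0.5,"dx": 0,"dy": 0,"dz": -35,"turn": 0}

```text
clock: 18.68
tool_pos: [0.4755, -0.1602, 0.0922]
eef_rot: [0.727, 0.687, -0.002, -0.002]
ft_force: [1.8, -0.8, 0.5]
opening: 0.0425
grip_force: 0.0
```

>>> apply_moves:
  targets:
    - {"claw": 0.2,"dx": 9,"dy": 25,"dz": -5,"turn": 0}
    - {"claw": 0.2,"dx": 9,"dy": 25,"dz": 0,"turn": 0}
    - {"claw": 0.2,"dx": 9,"dy": 25,"dz": 0,"turn": 0}
    - {"claw": 0.2,"dx": 9,"dy": 25,"dz": 0,"turn": 0}
    - {"claw": 0.2,"dx": 9,"dy": 25,"dz": 0,"turn": 0}

```text
clock: 19.1
tool_pos: [0.6061, -0.1221, 0.0983]
eef_rot: [0.726, 0.687, 0.0, -0.0]
ft_force: [-0.0, -1.0, 0.6]
opening: 0.0686
grip_force: 0.0
```

>>> apply_moves:
  targets:
    - {"claw": 0.2,"dx": 0,"dy": 0,"dz": 7,"turn": -7}
    - {"claw": 0.2,"dx": 0,"dy": 0,"dz": 7,"turn": -7}
    - {"claw": 0.2,"dx": 0,"dy": 0,"dz": 7,"turn": -7}
    - {"claw": 0.2,"dx": 0,"dy": 0,"dz": 7,"turn": -7}
    - {"claw": 0.2,"dx": 0,"dy": 0,"dz": 7,"turn": -7}

```text
clock: 19.52
tool_pos: [0.6049, -0.1228, 0.0628]
eef_rot: [0.484, 0.875, -0.0, -0.0]
ft_force: [-0.8, 0.1, 0.5]
opening: 0.0684
grip_force: 0.0
```

>>> apply_moves:
  targets:
    - {"claw": 0.2,"dx": 0,"dy": 0,"dz": 6,"turn": -7}
    - {"claw": 0.2,"dx": 0,"dy": 0,"dz": 6,"turn": -7}
    - {"claw": 0.2,"dx": 0,"dy": 0,"dz": 6,"turn": -7}
    - {"claw": 0.2,"dx": 0,"dy": 0,"dz": 5,"turn": -7}
    - {"claw": 0.2,"dx": 0,"dy": 0,"dz": 0,"turn": 0}

```text
clock: 19.93
tool_pos: [0.6041, -0.1228, 0.0394]
eef_rot: [0.26, 0.966, 0.0, -0.001]
ft_force: [-0.8, 0.2, -0.5]
opening: 0.0687
grip_force: 0.0
```

```bash
python3 -c "
from h import *
go(.605,-.1225,.006,60)"
```

```text
clock 19.93 tcp [ 0.6041 -0.1228  0.0394] yaw 59.9 turn -0.1 dx -0.7 dy 0.7 dz 33.4 tilt 0.002 F [-0.8  0.2 -0.5] open 0.0687 q7 1.50
```

>>> apply_moves:
  targets:
    - {"claw": 0.2,"dx": 0,"dy": 0.5,"dz": 17,"turn": 0}
    - {"claw": 0.2,"dx": 0,"dy": 0,"dz": 12,"turn": 0}
    - {"claw": 0.2,"dx": 0,"dy": 0,"dz": 3,"turn": 0}
    - {"claw": 0.2,"dx": 0,"dy": 0,"dz": 0,"turn": 0}
    - {"claw": 0.2,"dx": 0,"dy": 0,"dz": 0,"turn": 0}

```text
clock: 20.35
tool_pos: [0.6052, -0.1226, 0.0083]
eef_rot: [0.261, 0.965, -0.0, -0.0]
ft_force: [0.2, -0.1, -0.5]
opening: 0.0685
grip_force: 0.0
```

```bash
python3 -c "
from h import *
go(.605,-.1225,.006,60)"
```

```text
clock 20.35 tcp [ 0.6052 -0.1226  0.0083] yaw 59.7 turn -0.3 dx 0.2 dy -0.0 dz 2.3 tilt 0.000 F [ 0.2 -0.1 -0.5] open 0.0685 q7 1.51
```

>>> apply_moves:
  targets:
    - {"claw": 0.2,"dx": 0,"dy": 0,"dz": 3.5,"turn": 0}
    - {"claw": 0.7,"dx": 0,"dy": 0,"dz": 0,"turn": 0}
    - {"claw": 0.7,"dx": 0,"dy": 0,"dz": 0,"turn": 0}
    - {"claw": 0.7,"dx": 0,"dy": 0,"dz": 0,"turn": 0}
    - {"claw": 0.7,"dx": 0,"dy": 0,"dz": 0,"turn": 0}

```text
clock: 20.77
tool_pos: [0.6055, -0.1227, 0.0056]
eef_rot: [0.261, 0.965, 0.0, 0.0]
ft_force: [-1.8, -0.7, 4.0]
opening: 0.0341
grip_force: 59.2
```

>>> apply_moves:
  targets:
    - {"claw": 0.2,"dx": 0,"dy": 0,"dz": 0,"turn": 0}
    - {"claw": 0.2,"dx": 0,"dy": 0,"dz": 0,"turn": 0}
    - {"claw": 0.2,"dx": 0,"dy": 0,"dz": 0,"turn": 0}
    - {"claw": 0.2,"dx": 0,"dy": 0,"dz": 0,"turn": 7}
    - {"claw": 0.2,"dx": 0,"dy": 0,"dz": 0,"turn": 7}

```text
clock: 21.18
tool_pos: [0.6052, -0.1225, 0.0047]
eef_rot: [0.379, 0.925, 0.0, -0.0]
ft_force: [-0.3, -0.8, -0.2]
opening: 0.0684
grip_force: 0.0
```

>>> apply_moves:
  targets:
    - {"claw": 0.2,"dx": 0,"dy": 0,"dz": 0,"turn": 7}
    - {"claw": 0.2,"dx": 0,"dy": 0,"dz": 0,"turn": 7}
    - {"claw": 0.2,"dx": 0,"dy": 0,"dz": 0,"turn": 7}
    - {"claw": 0.2,"dx": 0,"dy": 0,"dz": 0,"turn": 7}
    - {"claw": 0.2,"dx": 0,"dy": 0,"dz": 0,"turn": 7}

```text
clock: 21.6
tool_pos: [0.6052, -0.1223, 0.0046]
eef_rot: [0.64, 0.769, 0.0, -0.0]
ft_force: [-0.2, -0.1, -0.5]
opening: 0.0682
grip_force: 0.0
```

>>> apply_moves:
  targets:
    - {"claw": 0.2,"dx": 0,"dy": 0,"dz": 0,"turn": 7}
    - {"claw": 0.2,"dx": 0,"dy": 0,"dz": 0,"turn": 6.8}
    - {"claw": 0.7,"dx": 0,"dy": 0,"dz": 0,"turn": 0}
    - {"claw": 0.7,"dx": 0,"dy": 0,"dz": 0,"turn": 0}
    - {"claw": 0.7,"dx": 0,"dy": 0,"dz": 0,"turn": 0}

```text
clock: 22.02
tool_pos: [0.6053, -0.1225, 0.0051]
eef_rot: [0.724, 0.689, 0.0, -0.0]
ft_force: [0.6, 0.8, 1.1]
opening: 0.0341
grip_force: 60.1
```

>>> apply_moves:
  targets:
    - {"claw": 0.7,"dx": 0,"dy": 0,"dz": 0,"turn": 0}
    - {"claw": 0.7,"dx": 0,"dy": 0,"dz": 0,"turn": 0}

```text
clock: 22.18
tool_pos: [0.6054, -0.1226, 0.0051]
eef_rot: [0.725, 0.689, 0.0, -0.0]
ft_force: [-0.5, 0.9, 1.9]
opening: 0.0341
grip_force: 59.5
```

```bash
python3 -c "
from h import *
go(.4843,-.0214,.07,-3)"
```

```text
clock 22.18 tcp [ 0.6054 -0.1226  0.0051] yaw -2.9 turn 0.1 dx 94.7 dy -126.2 dz -64.9 tilt 0.001 F [-0.5  0.9  1.9] open 0.0341 q7 0.62
```

>>> apply_moves:
  targets:
    - {"claw": 0.7,"dx": 0,"dy": 0,"dz": -25,"turn": 0}
    - {"claw": 0.7,"dx": 0,"dy": 0,"dz": -35,"turn": 0}
    - {"claw": 0.7,"dx": 10,"dy": -13,"dz": -15,"turn": 0}
    - {"claw": 0.7,"dx": 18,"dy": -24,"dz": 0,"turn": 0}
    - {"claw": 0.7,"dx": 18,"dy": -24,"dz": 0,"turn": 0}

```text
clock: 22.6
tool_pos: [0.5471, -0.0739, 0.0809]
eef_rot: [0.726, 0.688, 0.001, 0.001]
ft_force: [-0.5, 0.2, -1.3]
opening: 0.0342
grip_force: 60.0
```

>>> apply_moves:
  targets:
    - {"claw": 0.7,"dx": 18,"dy": -24,"dz": 0,"turn": 0}
    - {"claw": 0.7,"dx": 18,"dy": -24,"dz": 0,"turn": 0}
    - {"claw": 0.7,"dx": 12,"dy": -17,"dz": 0,"turn": 0}
    - {"claw": 0.7,"dx": 0,"dy": 0,"dz": 12,"turn": 0}
    - {"claw": 0.7,"dx": 0,"dy": 0,"dz": 12,"turn": 0}

```text
clock: 23.02
tool_pos: [0.4842, -0.0207, 0.0554]
eef_rot: [0.724, 0.689, 0.001, -0.0]
ft_force: [0.9, -0.5, -0.8]
opening: 0.0339
grip_force: 60.1
```

>>> apply_moves:
  targets:
    - {"claw": 0.7,"dx": 0,"dy": 0,"dz": 8,"turn": 0}
    - {"claw": 0.7,"dx": 0,"dy": 0,"dz": 0,"turn": 0}
    - {"claw": 0.7,"dx": 0,"dy": 0,"dz": 0,"turn": 0}
    - {"claw": 0.7,"dx": 0,"dy": 0,"dz": 0,"turn": 0}
    - {"claw": 0.7,"dx": 0,"dy": 0,"dz": 0,"turn": 0}

```text
clock: 23.43
tool_pos: [0.485, -0.0229, 0.0481]
eef_rot: [0.726, 0.688, 0.0, 0.0]
ft_force: [0.7, 0.3, -1.2]
opening: 0.0338
grip_force: 60.1
```

```bash
python3 -c "
from h import *
go(.4844,-.0216,.037,-3)"
```

```text
clock 23.43 tcp [ 0.485  -0.0229  0.0481] yaw -3.1 turn -0.1 dx 1.3 dy -0.7 dz 11.1 tilt 0.001 F [ 0.7  0.3 -1.2] open 0.0338 q7 0.43
```

>>> apply_moves:
  targets:
    - {"claw": 0.7,"dx": 1.2,"dy": -0.6,"dz": 6,"turn": 0}
    - {"claw": 0.7,"dx": 0,"dy": 0,"dz": 5,"turn": 0}
    - {"claw": 0.7,"dx": 0,"dy": 0,"dz": 0,"turn": 0}
    - {"claw": 0.7,"dx": 0,"dy": 0,"dz": 4,"turn": 0}
    - {"claw": 0.7,"dx": 0,"dy": 0,"dz": 3,"turn": 0}

```text
clock: 23.85
tool_pos: [0.4838, -0.0207, 0.0295]
eef_rot: [0.725, 0.688, 0.0, -0.0]
ft_force: [0.3, 0.4, -2.1]
opening: 0.034
grip_force: 60.1
```

>>> apply_moves:
  targets:
    - {"claw": 0.7,"dx": 0,"dy": 0,"dz": 2,"turn": 0}
    - {"claw": 0.7,"dx": 0,"dy": 0,"dz": 0,"turn": 0}
    - {"claw": 0.7,"dx": 0,"dy": 0,"dz": 0,"turn": 0}

```text
clock: 24.1
tool_pos: [0.4838, -0.0209, 0.0277]
eef_rot: [0.725, 0.688, 0.0, 0.0]
ft_force: [0.2, -0.3, -1.7]
opening: 0.034
grip_force: 60.2
```

```bash
python3 -c "
from h import *
go(.4844,-.0216,.027,-3)"
```

```text
clock 24.10 tcp [ 0.4838 -0.0209  0.0277] yaw -3.0 turn -0.0 dx -0.7 dy 0.6 dz 0.7 tilt 0.000 F [ 0.2 -0.3 -1.7] open 0.0340 q7 0.46
```

>>> apply_moves:
  targets:
    - {"claw": 0.4,"dx": 0,"dy": 0,"dz": 0,"turn": 0}
    - {"claw": 0.4,"dx": 0,"dy": 0,"dz": 0,"turn": 0}
    - {"claw": 0.4,"dx": 0,"dy": 0,"dz": 0,"turn": 0}
    - {"claw": 0.4,"dx": 0,"dy": 0,"dz": -30,"turn": 0}
    - {"claw": 0.4,"dx": 0,"dy": 0,"dz": -35,"turn": 0}

```text
clock: 24.52
tool_pos: [0.4817, -0.0209, 0.092]
eef_rot: [0.726, 0.688, -0.002, -0.001]
ft_force: [0.8, 1.4, -0.0]
opening: 0.0511
grip_force: 0.0
```

>>> apply_moves:
  targets:
    - {"claw": 1,"dx": 10,"dy": 0,"dz": -25,"turn": 0}
    - {"claw": 1,"dx": 33,"dy": 0,"dz": 0,"turn": 0}
    - {"claw": 1,"dx": 33,"dy": 0,"dz": 0,"turn": 0}
    - {"claw": 1,"dx": 33,"dy": 0,"dz": 0,"turn": 0}
    - {"claw": 1,"dx": 33,"dy": 0,"dz": 0,"turn": 0}

```text
clock: 24.93
tool_pos: [0.4912, 0.1227, 0.1183]
eef_rot: [0.725, 0.688, 0.001, -0.0]
ft_force: [0.5, 0.1, 0.3]
opening: -0.0002
grip_force: 0.0
```

>>> apply_moves:
  targets:
    - {"claw": 1,"dx": 31,"dy": 0,"dz": 0,"turn": 0}
    - {"claw": 1,"dx": 0,"dy": 0,"dz": 0,"turn": 0}
    - {"claw": 1,"dx": 0,"dy": 0,"dz": 0,"turn": 0}

```text
clock: 25.18
tool_pos: [0.4928, 0.1542, 0.1177]
eef_rot: [0.724, 0.69, 0.0, 0.0]
ft_force: [-0.2, -0.3, -0.4]
opening: 0.0001
grip_force: 0.0
```

```bash
python3 -c "
from h import *
go(.4928,.152,.055,-3)
import cv2
o=[]
for n,(r0,c0) in (('top',(205,225)),('side',(190,215))):
    im=snapshot(n)['color'][:,:,::-1]
    o.append(cv2.resize(im[r0:r0+105,c0:c0+132],None,fx=3,fy=5,interpolation=cv2.INTER_CUBIC))
cv2.imwrite('pics/p6.png',np.hstack(o))"
```

```text
clock 25.18 tcp [0.4928 0.1542 0.1177] yaw -2.7 turn 0.3 dx -2.2 dy 0.1 dz 62.7 tilt 0.000 F [-0.2 -0.3 -0.4] open 0.0001 q7 0.01
```

View pics/p6.png

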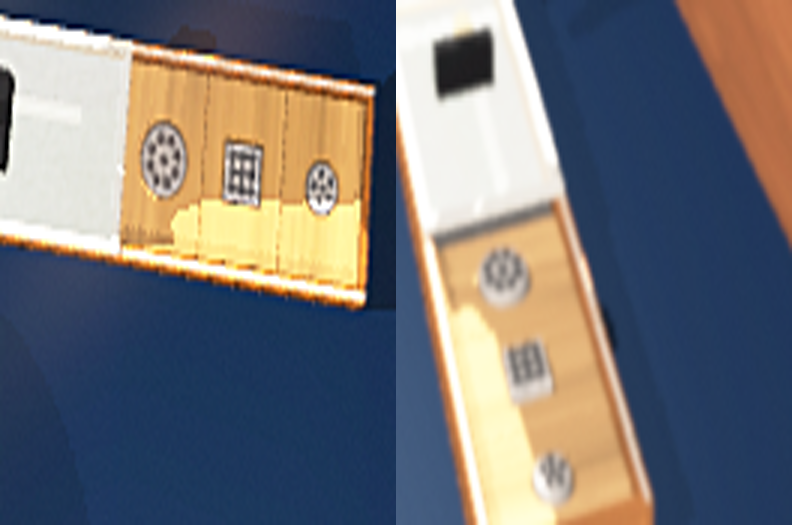

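All three heads sit in their pockets: top-view crop (164,160), (243,173), (321,188). Now I'll lower the closed fingers behind the handle and push the cover shut.

>>> apply_moves:
  targets:
    - {"claw": 1,"dx": 0,"dy": 0,"dz": 21,"turn": 0}
    - {"claw": 1,"dx": 0,"dy": 0,"dz": 21,"turn": 0}
    - {"claw": 1,"dx": 0,"dy": 0,"dz": 19,"turn": 0}
    - {"claw": 1,"dx": 0,"dy": 0,"dz": 0,"turn": 0}
    - {"claw": 1,"dx": -8,"dy": 0,"dz": 0,"turn": 0}

```text
clock: 25.7
tool_pos: [0.4921, 0.1435, 0.0565]
eef_rot: [0.726, 0.688, -0.001, -0.0]
ft_force: [0.1, -0.9, -0.2]
opening: 0.0006
grip_force: 0.0
```

>>> apply_moves:
  targets:
    - {"claw": 1,"dx": -10,"dy": 0,"dz": 0,"turn": 0}
    - {"claw": 1,"dx": -14,"dy": 0,"dz": 0,"turn": 0}
    - {"claw": 1,"dx": -14,"dy": 0,"dz": 0,"turn": 0}
    - {"claw": 1,"dx": -14,"dy": 0,"dz": 0,"turn": 0}
    - {"claw": 1,"dx": -14,"dy": 0,"dz": 0,"turn": 0}

```text
clock: 26.12
tool_pos: [0.4898, 0.0762, 0.0579]
eef_rot: [0.726, 0.688, 0.001, 0.001]
ft_force: [1.6, 1.0, -0.7]
opening: 0.0001
grip_force: 0.9
```

```bash
python3 -c "
from h import *
go(.4812,-.064,.055,-3)"
```

```text
clock 26.12 tcp [0.4898 0.0762 0.0579] yaw -3.1 turn -0.1 dx -140.5 dy -1.2 dz 2.9 tilt 0.003 F [ 1.6  1.  -0.7] open 0.0001 q7 0.23
```

>>> apply_moves:
  targets:
    - {"claw": 1,"dx": -14,"dy": 0,"dz": 1,"turn": 0}
    - {"claw": 1,"dx": -14,"dy": 0,"dz": 0,"turn": 0}
    - {"claw": 1,"dx": -14,"dy": 0,"dz": 0,"turn": 0}
    - {"claw": 1,"dx": -14,"dy": 0,"dz": 0,"turn": 0}
    - {"claw": 1,"dx": -14,"dy": 0,"dz": 0,"turn": 0}

```text
clock: 26.53
tool_pos: [0.4861, 0.0062, 0.0569]
eef_rot: [0.726, 0.688, 0.001, 0.001]
ft_force: [2.0, 1.8, 0.5]
opening: 0.0
grip_force: 0.9
```

>>> apply_moves:
  targets:
    - {"claw": 1,"dx": -14,"dy": 0,"dz": 0,"turn": 0}
    - {"claw": 1,"dx": -14,"dy": 0,"dz": 0,"turn": 0}
    - {"claw": 1,"dx": -12,"dy": 0,"dz": 0,"turn": 0}
    - {"claw": 1,"dx": -9,"dy": 0,"dz": 0,"turn": 0}
    - {"claw": 1,"dx": -5,"dy": 0,"dz": 0,"turn": 0}

```text
clock: 26.95
tool_pos: [0.4825, -0.0482, 0.0566]
eef_rot: [0.726, 0.687, 0.001, 0.001]
ft_force: [0.4, 1.2, 1.3]
opening: 0.0002
grip_force: 0.7
```

>>> apply_moves:
  targets:
    - {"claw": 1,"dx": -5,"dy": 0,"dz": 0,"turn": 0}
    - {"claw": 1,"dx": -4,"dy": 0,"dz": 0,"turn": 0}
    - {"claw": 1,"dx": -3,"dy": 0,"dz": 0,"turn": 0}
    - {"claw": 1,"dx": -3,"dy": 0,"dz": 0,"turn": 0}
    - {"claw": 1,"dx": 0,"dy": 0,"dz": 0,"turn": 0}

```text
clock: 27.37
tool_pos: [0.4815, -0.0613, 0.0557]
eef_rot: [0.725, 0.688, -0.0, 0.0]
ft_force: [0.6, -0.4, -0.2]
opening: -0.0002
grip_force: 0.0
```

```bash
python3 -c "
from h import *
go(.4812,-.064,.055,-3)"
```

```text
clock 27.37 tcp [ 0.4815 -0.0613  0.0557] yaw -3.0 turn -0.0 dx -2.8 dy -0.1 dz 0.7 tilt 0.000 F [ 0.6 -0.4 -0.2] open -0.0002 q7 0.50
```

Not at the stop yet, so I'll keep pushing gently.

>>> apply_moves:
  targets:
    - {"claw": 1,"dx": -3,"dy": 0,"dz": 0,"turn": 0}
    - {"claw": 1,"dx": -3,"dy": 0,"dz": 0,"turn": 0}
    - {"claw": 1,"dx": -3,"dy": 0,"dz": 0,"turn": 0}
    - {"claw": 1,"dx": -3,"dy": 0,"dz": 0,"turn": 0}
    - {"claw": 1,"dx": 0,"dy": 0,"dz": 0,"turn": 0}

```text
clock: 27.78
tool_pos: [0.4809, -0.0722, 0.0556]
eef_rot: [0.725, 0.688, 0.0, -0.001]
ft_force: [-0.6, 3.8, -0.5]
opening: -0.0
grip_force: 1.5
```

```bash
python3 -c "
from h import *
go(.4812,-.064,.055,-3)"
```

```text
clock 27.78 tcp [ 0.4809 -0.0722  0.0556] yaw -3.0 turn -0.0 dx 8.2 dy -0.1 dz 0.6 tilt 0.002 F [-0.6  3.8 -0.5] open -0.0000 q7 0.52
```

>>> apply_moves:
  targets:
    - {"claw": 1,"dx": -2,"dy": 0,"dz": 0,"turn": 0}
    - {"claw": 1,"dx": -2,"dy": 0,"dz": 0,"turn": 0}
    - {"claw": 1,"dx": -2,"dy": 0,"dz": 0,"turn": 0}
    - {"claw": 1,"dx": 0,"dy": 0,"dz": 0,"turn": 0}

```text
clock: 28.12
tool_pos: [0.4808, -0.0723, 0.0557]
eef_rot: [0.724, 0.689, 0.003, -0.005]
ft_force: [-0.4, 15.0, 5.6]
opening: 0.0002
grip_force: 7.4
```

```bash
python3 -c "
from h import *
go(.4812,-.064,.055,-3)"
```

```text
clock 28.12 tcp [ 0.4808 -0.0723  0.0557] yaw -2.8 turn 0.2 dx 8.3 dy -0.1 dz 0.7 tilt 0.011 F [-0.4 15.   5.6] open 0.0002 q7 0.53
```

The cover is at its stop, and the implied travel is about 210 mm, which matches fully shut. I'll retreat and hand in.

>>> apply_moves:
  targets:
    - {"claw": 1,"dx": 18,"dy": 0,"dz": 0,"turn": 0}
    - {"claw": 1,"dx": 10,"dy": 0,"dz": 0,"turn": 0}
    - {"claw": 1,"dx": 0,"dy": 0,"dz": -35,"turn": 0}
    - {"claw": 1,"dx": 0,"dy": 0,"dz": -40,"turn": 0}
    - {"claw": 1,"dx": 0,"dy": 0,"dz": -40,"turn": 0}

```text
clock: 28.53
tool_pos: [0.4812, -0.0518, 0.1715]
eef_rot: [0.726, 0.688, -0.002, 0.0]
ft_force: [0.8, 1.2, 1.0]
opening: 0.0002
grip_force: 0.0
```

>>> apply_moves:
  targets:
    - {"claw": 1,"dx": 40,"dy": 0,"dz": 0,"turn": 0}
    - {"claw": 1,"dx": 40,"dy": 0,"dz": 0,"turn": 0}
    - {"claw": 1,"dx": 40,"dy": 0,"dz": 0,"turn": 0}
    - {"claw": 1,"dx": 0,"dy": 0,"dz": 0,"turn": 0}
    - {"claw": 1,"dx": 0,"dy": 0,"dz": 0,"turn": 0}

```text
clock: 28.95
tool_pos: [0.4886, 0.0712, 0.1706]
eef_rot: [0.723, 0.69, -0.0, 0.001]
ft_force: [0.3, -1.4, -0.6]
opening: -0.0
grip_force: 0.0
```

```bash
python3 -c "
from h import *
import cv2
s=snapshot('top');e=np.array([.0521,.9986]);im=s['color'].astype(int)
# dark handle top: centroid along the case, from its -y end
m=np.zeros(im.shape[:2],bool);m[215:265,250:345]=im[215:265,250:345].max(2)<60
v,u=np.nonzero(m);p=at(s,u.mean(),v.mean(),.066);print(m.sum(),u.mean(),v.mean(),p)
go(.48,.1,.2,-3)"
```

```text
204 313.9656862745098 227.90686274509804 [ 0.50634523 -0.10863536  0.066     ]
clock 29.00 tcp [0.4884 0.0689 0.1706] yaw -2.9 turn 0.1 dx 30.6 dy -10.1 dz -29.4 tilt 0.002 F [ 0.3  0.5 -0.1] open 0.0004 q7 0.06
```

```bash
python3 -c "
from h import *
import cv2
s=snapshot('top');im=s['color']
m=np.zeros(im.shape[:2],np.uint8);m[205:270,240:350]=(im[205:270,240:350].max(2)<60)
n,l,st,c=cv2.connectedComponentsWithStats(m)
for i in range(1,n):
    if st[i,4]>15: print(st[i],c[i],at(s,*c[i],.068))
print('shut handle predicted px',proj(s,(.481,-.0905,.068)),'pushed 40mm short',proj(s,(.483,-.05,.068)))
for u in range(318,352,2): print(u,im[246,u],end=' ')
print('case end px',proj(s,(.475,-.2012,.038)))"
```

```text
[247 205   3   7  16] [247.75   207.4375] [0.5487379  0.06469517 0.068     ]
[240 206  14  37 127] [247.14173228 222.66141732] [0.50885271 0.06320152 0.068     ]
[328 214  18   7  87] [337.52873563 217.28735632] [ 0.53743581 -0.16773505  0.068     ]
[303 228   7  20  96] [306.14583333 237.97916667] [ 0.47883996 -0.08975052  0.068     ]
[346 236   4  31  60] [348.38333333 253.98333333] [ 0.4448826  -0.19821788  0.068     ]
shut handle predicted px [306.48061954 237.15680084] pushed 40mm short [290.64929132 235.38910943]
318 [241 233 207] 320 [248 240 217] 322 [248 240 217] 324 [249 241 218] 326 [246 238 213] 328 [236 232 215] 330 [245 245 243] 332 [248 247 244] 334 [245 245 243] 336 [239 232 211] 338 [251 244 222] 340 [250 242 220] 342 [249 241 220] 344 [239 234 226] 346 [244 228 208] 348 [52 36 43] 350 [16 32 56] case end px [347.88399072 243.64231739]
```

```bash
python3 -c "
from workcell import *
print(close_job())"
```

```text
the job is handed in; nothing more can be done
None
```

I opened the cover, put all three stamp heads in their own pockets pattern up, slid the cover shut to its stop, and handed the job in at about 29 s; the interface returned no verdict.

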